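# Fit the strap die in the clay extruder until the ball clicks

## Task

Fit the strap die to the clay extruder: lift the plain cover plate out of the die slide at the mouth of the barrel and stand it in an empty slot of the wooden rack, then take the strap die (the one with the flat tab on top, not the round knob) from the rack and push it down the slide, past the sprung ball in the side guide, until the ball clicks into its notch and it sits on the stop. The stop and ball are set at a different height each time, so push by feel: the ball gives at about 10 N, and the die must never be forced or dropped against the extruder with more than 35 N. Let go of everything and leave the knobbed die and the other things on the bench where they are.

Things in the scene. Friction and masses are not known exactly. Their poses are not given: they have to be found in the camera images.
- slide_mouth (a point): Centre of the open top of the extruder's die slide, 135 mm above the table, level with the tops of its two upright guide channels. z up; x across the slide (along a die's width); +y out of the mouth, -y back along the barrel. Inside, the slide is 72 mm (x) by 14.4 mm (y), flared by 4 mm on each side over its top 8 mm.
- extruder: Fixed clay extruder; origin on the table under slide_mouth, same axes. In the slide a steel stop bracket is clamped by hand where the last user set it: its top, where a die's lower edge comes to rest, lies anywhere from 68 to 92 mm below slide_mouth and is not measured. Barrel 84 mm across along -y, axis 95 mm up; the hopper, 245 mm high, starts 255 mm behind.
- detent_ball (a joint): Sprung steel ball, 10 mm across, on the stop bracket, 34.5 mm above the stop in the +x guide. 0 = sticking out 4 mm into the slide; grows (m) as it is pushed back against a spring of 8 to 13 N. A die meets it 30 to 35 mm above the stop; passing takes about 10 N, then the die slides more lightly, the ball held back about 2 mm; in the last 3 mm the ball snaps into the notch, to 0.
- cover_plate: Plain aluminium closing plate, 56 mm wide (x), 12 mm thick (y), 64 mm high, with a 100 mm wide (x), 6 mm high bar on top (64 to 70 mm up) whose ends rest on the guide tops; it hangs loose in the slide. Origin at the centre of its lower edge, z up. On the bar a flat grip tab, 24 mm (x) by 12 mm (y), 70 to 122 mm above the origin. About 0.18 kg.
- strap_die: Aluminium die plate with one flat opening, 36 by 10 mm, at the start in an end slot of the rack; about 0.2 kg. 70 mm wide (x), 12 mm thick (y), 80 mm high, upright; origin at the centre of its lower edge, z up. Lower corners bevelled, a V notch 35 mm up in each narrow side: fits either way round. On top a flat grip tab, 24 (x) by 12 mm (y), 80 to 132 mm above the origin.
- coil_die: Aluminium die plate of the same size with a square opening, 18 by 18 mm, at the start in the other end slot of the rack, to stay there. Told apart by its grip: a round black knob 30 mm across on a thin stem, its top 122 mm above the origin (centre of the plate's lower edge, z up).
- rack: Fixed wooden rack, 100 (x) by 144 (y) by 48 mm high; origin under its centre, z up. Three slots across it at y = -44, 0 and +44 mm, each 76 mm long (x) and 16.5 mm wide (y), flared to 24 mm over the top 6 mm, floor 12 mm above the table. A plate stands in a slot with its width along the rack's x. The middle slot is empty at the start.
- bowl: Terracotta bowl, 124 mm across and 50 mm high, bystander; origin under its centre.
- spire_lid: Grey-brown clay lid with a spire, 110 mm across and 112 mm high, bystander; origin under its centre.
- mug: White mug, 76 mm across and 70 mm high, bystander; origin under its centre.
- brush: Brush, 190 mm long, lying along its x, bystander; origin under its middle.
- spatula: Spatula, 260 mm long, lying along its x, bystander; origin under its middle.
- rib: Wooden shaping rib, 90 x 45 x 8 mm, lying flat, bystander; origin under its centre.
Things that resemble listed ones, but are neither listed nor needed, are in the scene too. Leave any yellow look-alike of the cover_plate alone. What is shaped like the strap_die but yellow is not meant.

How it is judged:
By the outcome, as a careful person would: the job done as asked, in the order asked, and still so for the second after the job is handed in, with the robot touching nothing.
It also fails if it takes over 69 s, if anything falls off the work surface, if the arm or the gripper's body presses on something with over 40 N, if the wrist force passes 120 N, or if a joint passes its speed limit or range.

## Robot

A 6-joint arm with a two-finger parallel gripper is mounted at the origin on the work surface. World frame = base frame: x ahead of the robot, y to its left, z up, the work surface at z = 0. Lengths are in m, angles in rad, forces in N, time in s.
With the tool pointing down it reaches from about 0.375 to 0.975 m from the base axis. Payload 3.8 kg.
Tool frame: the origin (TCP) lies at the very end of the fingers, on their centre line; the grasp point (between the pads) lies 19 mm behind it (bot.grasp_offset is the z of the grasp point in the tool frame, in m); z points along the fingers, y is the line along which they close (so a half turn about z gives the same grasp; the last joint's range is limited). The gripper opens to 88 mm and grips with 3 to 60 N. Pads are 18 mm wide; open, the fingers measure 123 mm over their backs; the gripper's body (75 mm by 187 mm) begins 45 mm behind the grasp point.
Start: joints at [-1.382, 0.264, 1.604, -0, 1.274, -0.037], TCP at [0.151, -0.658, 0.239] pointing down, gripper open.
Joint ranges: [-2.63, 2.63], [-0.94, 2.18], [0.31, 2.57], [-1.31, 4.45], [0, 2.66], [-2.55, 2.55]. Speed limits (rad/s): [2.57, 2.57, 3.14, 3.14, 3.14, 3.14].

## Interface

Orientations are given as a 3x3 rotation matrix whose columns are the frame's x, y, z axes.
In Python, from rig import readout, optics, close_job, spotter, bot gives the robot as it stands.
- The arm moves only by the tool carry_out, never from a script. Its argument "steps" is a list of rows, each an object with "xyz": the shift along the tool's x, y, z in mm, a list of three; "rot": the turn, a rotation vector about the tool's x, y, z in rad, a list of three; "grip": the finger opening in mm, from 0 to 88.1. A call has 1 to 10 rows; each row shifts and turns the commanded pose from where the row before left it, along the tool's axes as they then stand; what a row does not reach is not made up. A row lasts 1/10 s, in which the tool goes at most 50 mm and 8.59 degrees, less where a joint would pass 70% of its speed; a pose out of reach is approached as far as the arm can. A call is refused whole if a number of a shift passes 50 or a number of a turn 0.15, either way. A call with a gripper value outside its range is refused whole. The fingers move at their own pace and stop on an object; "grip_force" is the grip in N (left out, the last holds). Time passes only in rows, so rows that do not move let the fingers close. It gives the time, the measured TCP pose, the force, the opening and the grip force at its end, in the units of the state.
- readout.observe(): the state, without advancing time (a new reading comes with each control period).
- optics.snapshot(name): name is "scene" or "side" or "wrist"; returns the picture (420x560x3 uint8, red, green, blue); there is no depth.
- optics.calibration(name): a dict with "camera_matrix" (3x3 intrinsics, pixels), "k1" (the pictures are not rectified: a ray, as slopes to the right and down, at radius r is drawn at 1 + k1 r^2 times it, then the intrinsics apply), "T" (4x4, takes a point from camera to world coordinates). Camera axes: x right, y down, z forward; pixel columns grow to the right and rows downward; lengths in m; the calibration is good to about 2 mm. A picture is of the moment at which its call begins: read the wrist's pose just before it. calibration takes no time and is no camera call; for the wrist camera it gives the pose at the moment of the call.
- close_job(): hands the job in; it is judged then, once.
Trained networks look in the newest picture that a camera, given by its name, has taken for a name from the list of things; names that differ only in an ending like _2 or _b are one class to them, and where a whole thing is asked for, a point or a joint stands for the part that bears it (a point fixed in the world has none). Each returns a list of dicts, best first, with "conf" (0 to 1); they miss things now and then, are a little off and sometimes report something else, mostly with a low value. They report only what shows in the picture. A call takes as long as a camera call. They do not tell look-alikes from the thing itself.
- spotter.search_frame(camera, name): "bbox" ([centre column, centre row, width, height] as shares, 0 to 1, of the picture: columns of its width, rows of its height, round what is visible of it).
- spotter.landmark_of(camera, name): "at" ([row, column] as shares, 0 to 1, of the picture: columns of its width, rows of its height: a listed point, or the origin of a listed thing).
The state is a dict: "t": time; "q": joint angles; "joint_vel": joint speeds; "tau": joint torques, N m; "tcp_pos": TCP position; "tcp_rot": TCP orientation; "ft_force": force on the tool from outside, world axes, zero at the start; "torque": the same for the moment, N m; "opening": finger opening in m; "finger_force": force on a finger pad.
Only numpy, scipy, OpenCV 4.12 (cv2) and the standard library are available. Lean on these libraries where they do the work, as an engineer would, in place of code of your own. Each camera call takes 0.05 s, during which the arm holds its last target. There are 200 camera calls.

## Working session

There is one attempt and no reset: what is moved stays moved. The work goes in short steps, Python scripts to look and compute and a tool call to move; the robot and the scene stay as the last step left them, time stands still between calls to the robot, and variables do not carry over. Pictures are saved under pics/ and viewed, at most 10 in all, crops included, and the job is handed in when it is done.

Besides the shell and the picture viewer there is one more tool, called after "Emit:" as name(argument=value, ...) on one line, values as JSON. carry_out: Moves the arm, as the interface text tells. Its arguments: {"type":"object","properties":{"steps":{"type":"array"},"grip_force":{"type":"number"}},"required":["steps"]}

```bash
mkdir -p pics; ls; python3 - <<'E'
from rig import readout, optics, spotter, bot
import cv2, numpy as np
o=readout.observe(); print(o['t'],o['tcp_pos'],np.round(o['tcp_rot'],3).tolist(),o['ft_force'],bot.grasp_offset)
ims=[]
for c in ["scene","side"]:
    im=optics.snapshot(c); ims.append(im)
    k=optics.calibration(c); print(c,np.round(k['camera_matrix'],1).tolist(),k['k1'],np.round(k['T'],3).tolist())
    cv2.imwrite(f'pics/{c}0.png',cv2.resize(im[:,:,::-1],(800,600),interpolation=cv2.INTER_CUBIC))
    for n in ["slide_mouth","cover_plate","strap_die","coil_die","rack"]:
        print(n,[(round(d['conf'],2),np.round(np.array(d['at'])*[420,560],1).tolist()) for d in spotter.landmark_of(c,n)][:4])
print(readout.observe()['t'])
E
```

```text
pics
0.0 [ 0.1509793  -0.65717314  0.23740074] [[0.975, 0.224, -0.0], [0.224, -0.975, 0.002], [0.0, -0.002, -1.0]] [ 0.74360989  0.19128249 -0.09016354] -0.0187
scene [[443.2, 0.0, 280.4], [0.0, 443.2, 206.7], [0.0, 0.0, 1.0]] -0.07711251435409953 [[0.062, 0.842, -0.536, 1.133], [0.998, -0.061, 0.019, 0.084], [-0.016, -0.536, -0.844, 1.039], [0.0, 0.0, 0.0, 1.0]]
slide_mouth [(0.89, [204.2, 171.8])]
cover_plate [(0.6, [232.7, 239.2]), (0.59, [213.1, 178.7])]
strap_die [(0.71, [187.9, 313.4]), (0.48, [228.2, 349.5])]
coil_die [(0.77, [226.7, 317.8])]
rack [(0.75, [226.8, 335.3])]
side [[423.6, 0.0, 277.2], [0.0, 423.6, 202.9], [0.0, 0.0, 1.0]] -0.07588280231671879 [[0.936, -0.259, 0.238, 0.31], [-0.352, -0.674, 0.65, -0.557], [-0.008, -0.692, -0.722, 0.87], [0.0, 0.0, 0.0, 1.0]]
slide_mouth [(0.61, [293.8, 311.3])]
cover_plate [(0.71, [315.6, 313.4]), (0.66, [273.4, 293.8]), (0.45, [211.6, 264.4])]
strap_die [(0.62, [189.5, 257.3]), (0.6, [227.6, 221.2]), (0.39, [214.8, 337.9])]
coil_die [(0.77, [209.9, 261.9])]
rack [(0.92, [200.8, 259.6])]
0.6
```

View pics/scene0.png

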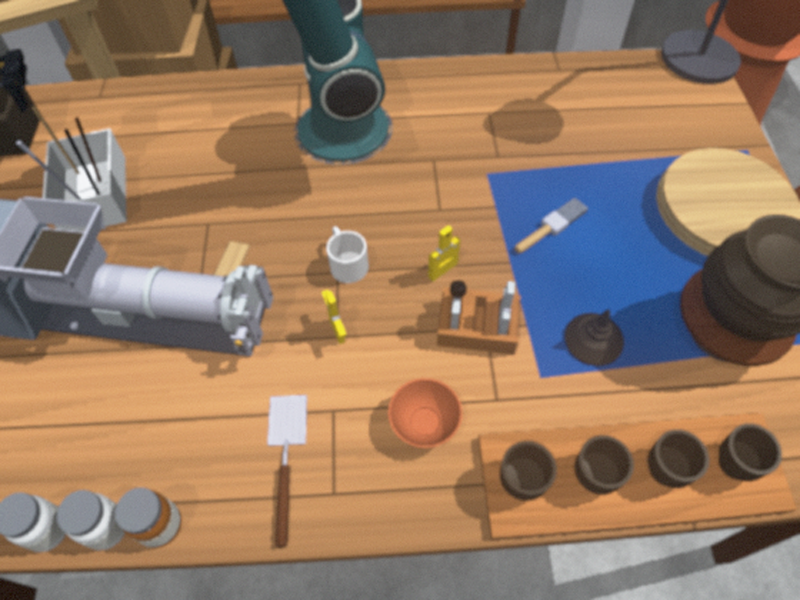

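View pics/side0.png

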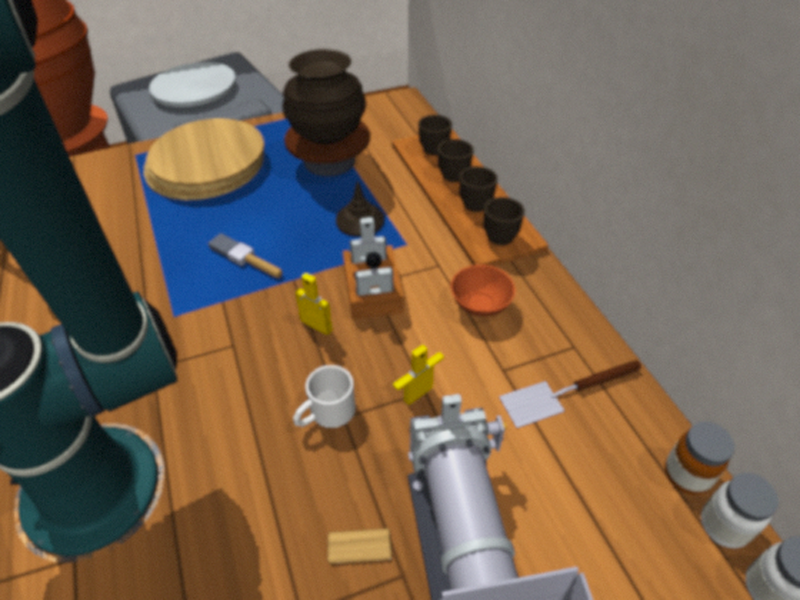

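The scene picture (800×600 scale) shows the extruder with the silver cover plate in its mouth at about (250,295). The rack is at (480,325), with the knobbed die at (457,300) and the silver flat-tab die at (507,305). Yellow look-alikes are at (335,315), like the cover plate, and (445,255), like the strap die. In the side picture the cover tab is at (452,408), the strap die tab at (367,228), the knob at (373,260), and the yellow ones at (418,375) and (313,305).

Candidates:
- Cover: silver (250,295), yellow (335,315).
- Strap: silver flat tab (507,305), yellow (445,255), knobbed (457,300).

I choose the silver flat-tab ones.

```bash
cat > h.py <<'E'
from rig import readout, optics, spotter, bot
import cv2, numpy as np
def ray(k,rc):
    K=k['camera_matrix']; xd=np.array([(rc[1]-K[0,2])/K[0,0],(rc[0]-K[1,2])/K[1,1]])
    u=cv2.undistortPoints(np.array([[[rc[1],rc[0]]]],float),K,np.array([k['k1'],0,0,0,0.]))[0,0]
    d=k['T'][:3,:3]@np.array([u[0],u[1],1]); return k['T'][:3,3],d/np.linalg.norm(d)
def onz(k,rc,z):
    o,d=ray(k,rc); return o+d*(z-o[2])/d[2]
def tri(rs):
    A=0;b=0
    for o,d in rs:
        P=np.eye(3)-np.outer(d,d); A=A+P; b=b+P@o
    return np.linalg.solve(A,b)
def proj(k,X):
    T=np.linalg.inv(k['T']); p=T[:3,:3]@np.asarray(X,float)+T[:3,3]
    return cv2.projectPoints(p.reshape(1,1,3),np.zeros(3),np.zeros(3),k['camera_matrix'],np.array([k['k1'],0,0,0,0.]))[0].ravel()[::-1]
E
python3 - <<'E'
from h import *
s=optics.calibration('scene');e=optics.calibration('side')
P=dict(mouth=((204.2,171.8),(293.8,311.3)),cover=((213.1,178.7),(315.6,313.4)),strap=((228.2,349.5),(189.5,257.3)),coil=((226.7,317.8),(209.9,261.9)),rack=((226.8,335.3),(200.8,259.6)),ycover=((232.7,239.2),(273.4,293.8)),ystrap=((187.9,313.4),(227.6,221.2)))
for n,(a,b) in P.items(): print(n,np.round(tri([ray(s,a),ray(e,b)]),3))
# barrel top line in scene z=.137 (two points)
g=.7
print('barrel', onz(s,(266*g,120*g),.137),onz(s,(277*g,215*g),.137))
w=optics.calibration('wrist'); print(np.round(w['T'],3).tolist(),np.round(w['camera_matrix'],0).tolist())
o=readout.observe();R=o['tcp_rot'];Tw=np.eye(4);Tw[:3,:3]=R;Tw[:3,3]=o['tcp_pos']
print(np.round(np.linalg.inv(Tw)@w['T'],3).tolist())
E
```

```text
mouth [ 0.53  -0.158  0.134]
cover [ 0.525 -0.163  0.07 ]
strap [0.56  0.288 0.009]
coil [0.547 0.206 0.008]
rack [0.552 0.25  0.004]
ycover [ 0.55  -0.01  -0.002]
ystrap [ 0.421  0.202 -0.002]
barrel [ 0.46326846 -0.39072642  0.137     ] [ 0.50008849 -0.21541115  0.137     ]
[[0.223, -0.935, -0.276, 0.221], [-0.975, -0.214, -0.062, -0.643], [-0.001, 0.282, -0.959, 0.385], [0.0, 0.0, 0.0, 1.0]] [[345.0, 0.0, 282.0], [0.0, 345.0, 204.0], [0.0, 0.0, 1.0]]
[[-0.001, -0.959, -0.282, 0.072], [1.0, -0.001, -0.001, 0.001], [0.001, -0.282, 0.959, -0.146], [0.0, 0.0, 0.0, 1.0]]
```

Emit:
carry_out(steps=[{"xyz":[0,0,-40],"rot":[0,0,-0.142]},{"xyz":[0,0,-40],"rot":[0,0,-0.142]},{"xyz":[0,0,-40],"rot":[0,0,-0.142]},{"xyz":[0,0,0],"rot":[0,0,-0.142]},{"xyz":[0,0,0],"rot":[0,0,-0.142]},{"xyz":[0,0,0],"rot":[0,0,-0.142]},{"xyz":[0,0,0],"rot":[0,0,-0.142]},{"xyz":[0,0,0],"rot":[0,0,-0.142]}], grip_force=40)

```text
invalid input
```

Emit:
carry_out(steps=[{"xyz":[40,19,0]},{"xyz":[40,19,0]},{"xyz":[40,19,0]},{"xyz":[40,19,0]},{"xyz":[40,19,0]},{"xyz":[40,19,0]},{"xyz":[40,19,0]},{"xyz":[40,19,0]},{"xyz":[40,19,0]},{"xyz":[40,19,0]}])

```text
invalid input
```

Emit:
carry_out(steps=[{"xyz":[40,19,0]},{"xyz":[40,19,0]},{"xyz":[40,19,0]},{"xyz":[40,19,20]},{"xyz":[0,0,40]},{"xyz":[0,0,0]},{"xyz":[0,0,0]}])

```text
invalid input
```

```bash
cat >> h.py <<'E'
def find(c,names):
    for n in names: print(n,[(round(d['conf'],2),np.round(np.array(d['at'])*[420,560],1).tolist()) for d in spotter.landmark_of(c,n)][:4])
def save(im,name): cv2.imwrite(f'pics/{name}.png',cv2.resize(im[:,:,::-1],(800,600),interpolation=cv2.INTER_CUBIC))
E
python3 - <<'E'
from h import *
o=readout.observe(); print(o['t'],o['tcp_pos'],np.round(o['tcp_rot'],3).tolist(),o['ft_force'])
k=optics.calibration('wrist');save(optics.snapshot('wrist'),'w1'); np.savez('w1.npz',**k)
find('wrist',['slide_mouth','cover_plate'])
E
```

```text
0.6 [ 0.15110504 -0.65785051  0.23872531] [[0.975, 0.224, -0.0], [0.224, -0.975, 0.0], [-0.0, -0.0, -1.0]] [-0.23804643 -0.29283116 -0.44238613]
slide_mouth []
cover_plate []
```

View pics/w1.png

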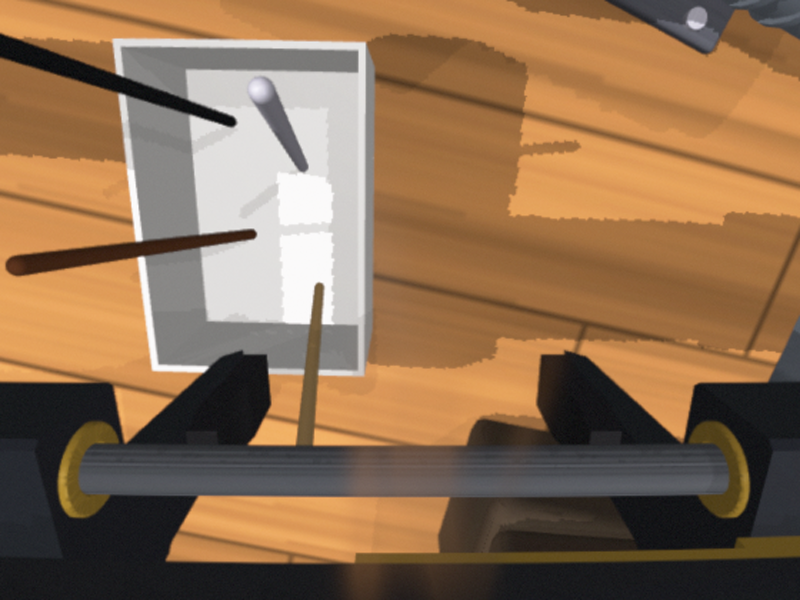

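The arm hasn't moved: this is the tool box below the start pose. The rows were refused because every row needs all three keys.

Emit:
carry_out(steps=[{"xyz":[0,0,-40],"rot":[0,0,-0.142],"grip":88},{"xyz":[0,0,-40],"rot":[0,0,-0.142],"grip":88},{"xyz":[0,0,-40],"rot":[0,0,-0.142],"grip":88},{"xyz":[0,0,0],"rot":[0,0,-0.142],"grip":88},{"xyz":[0,0,0],"rot":[0,0,-0.142],"grip":88},{"xyz":[0,0,0],"rot":[0,0,-0.142],"grip":88},{"xyz":[0,0,0],"rot":[0,0,-0.142],"grip":88},{"xyz":[0,0,0],"rot":[0,0,-0.142],"grip":88}], grip_force=40)

```text
t: 1.55
tcp_pos: [0.1511, -0.6578, 0.3588]
tcp_rot: [[0.202, 0.979, 0.0], [0.979, -0.202, -0.0], [-0.0, 0.0, -1.0]]
ft_force: [-0.1, 0.3, -0.6]
opening: 0.0879
finger_force: 0.0
```

Emit:
carry_out(steps=[{"xyz":[40,19,0],"rot":[0,0,0],"grip":88},{"xyz":[40,19,0],"rot":[0,0,0],"grip":88},{"xyz":[40,19,0],"rot":[0,0,0],"grip":88},{"xyz":[40,19,0],"rot":[0,0,0],"grip":88},{"xyz":[40,19,0],"rot":[0,0,0],"grip":88},{"xyz":[40,19,0],"rot":[0,0,0],"grip":88},{"xyz":[40,19,0],"rot":[0,0,0],"grip":88},{"xyz":[40,19,0],"rot":[0,0,0],"grip":88},{"xyz":[40,19,0],"rot":[0,0,0],"grip":88},{"xyz":[40,19,0],"rot":[0,0,0],"grip":88}])

```text
t: 2.55
tcp_pos: [0.4208, -0.3044, 0.3591]
tcp_rot: [[0.208, 0.978, 0.001], [0.978, -0.208, -0.001], [-0.0, 0.001, -1.0]]
ft_force: [0.2, 0.1, 0.4]
opening: 0.088
finger_force: 0.0
```

Emit:
carry_out(steps=[{"xyz":[40,19,0],"rot":[0,0,0],"grip":88},{"xyz":[40,19,0],"rot":[0,0,0],"grip":88},{"xyz":[40,19,0],"rot":[0,0,0],"grip":88},{"xyz":[40,19,20],"rot":[0,0,0],"grip":88},{"xyz":[0,0,40],"rot":[0,0,0],"grip":60},{"xyz":[0,0,0],"rot":[0,0,0],"grip":60},{"xyz":[0,0,0],"rot":[0,0,0],"grip":60}])

```text
t: 3.25
tcp_pos: [0.5268, -0.1651, 0.2983]
tcp_rot: [[0.207, 0.978, -0.002], [0.978, -0.207, 0.001], [0.0, -0.002, -1.0]]
ft_force: [-0.2, 0.6, 0.7]
opening: 0.0662
finger_force: 0.0
```

```bash
python3 - <<'E'
from h import *
o=readout.observe(); print(o['t'],o['tcp_pos'],np.round(o['tcp_rot'],3).tolist(),o['ft_force'])
k=optics.calibration('wrist');save(optics.snapshot('wrist'),'w2'); np.savez('w2.npz',**k)
find('wrist',['slide_mouth','cover_plate'])
E
```

```text
3.25 [ 0.52679924 -0.16513007  0.29827093] [[0.207, 0.978, -0.002], [0.978, -0.207, 0.001], [0.0, -0.002, -1.0]] [-0.21814325  0.56576247  0.71589175]
slide_mouth []
cover_plate [(0.83, [165.0, 289.2]), (0.67, [38.1, 269.8])]
```

View pics/w2.png

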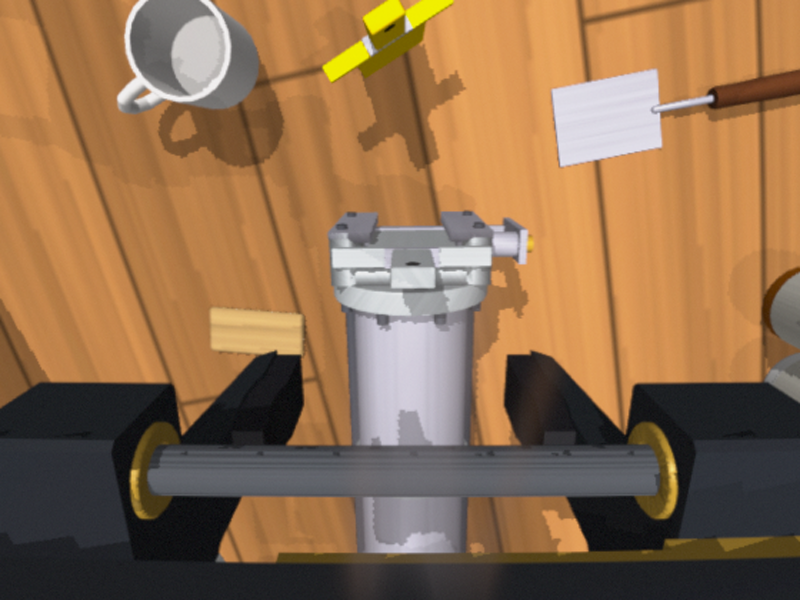

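The wrist picture shows the extruder mouth: a silver bar at columns 330–491, rows 247–268, and the grip tab near (414,275). The detent housing is on the right (world +x), and the yellow look-alike is at (390,35). I'll take a close crop for the measurement.

```bash
python3 - <<'E'
import cv2
im=cv2.imread('pics/w2.png')[205:325,315:535]
cv2.imwrite('pics/w2c.png',cv2.resize(im,None,fx=3.6,fy=3.6,interpolation=cv2.INTER_CUBIC))
E
```

```text
(no output)
```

View pics/w2c.png

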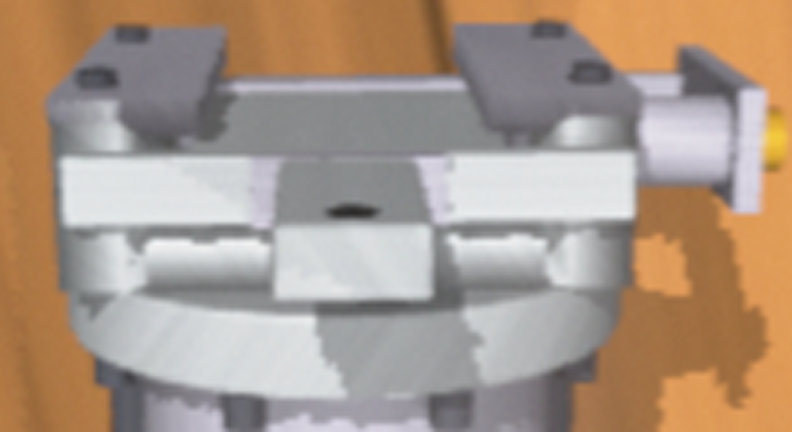

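The crop shows the silver tab's top face with corners (273,226), (432,223), (435,299), (273,300). The bar's top runs from (62,157) to (635,220). This is the cover plate.

```bash
python3 - <<'E'
from h import *
k=dict(np.load('w2.npz')); k['k1']=float(k['k1'])
f=lambda c,z: onz(k,((205+c[1]/3.6+.5)*.7-.5,(315+c[0]/3.6+.5)*.7-.5),z)
t=np.array([f(c,.193) for c in [(273,226),(432,223),(435,299),(273,300)]])
b=np.array([f(c,.141) for c in [(62,157),(634,152),(635,220),(65,226)]])
for q in (t,b):
    print(q.round(4).tolist(),'c',q.mean(0).round(4)); print(np.linalg.norm(q[1]-q[0]),np.linalg.norm(q[2]-q[1]))
    d=(q[1]-q[0])+(q[2]-q[3]); print('yaw',np.degrees(np.arctan2(d[1],d[0])))
o=readout.observe();R=o['tcp_rot']
for q in (t,b): print('tool delta mm',(R.T@(np.r_[q.mean(0)[:2],.160]-o['tcp_pos'])*1e3).round(1))
print('toolyaw',np.degrees(np.arctan2(R[1,1],R[0,1])))
E
```

```text
[[0.5219, -0.1527, 0.193], [0.5446, -0.157, 0.193], [0.5429, -0.1684, 0.193], [0.5195, -0.1636, 0.193]] c [ 0.5322 -0.1604  0.193 ]
0.023148877166623904 0.011517139365802426
yaw -11.262267049744498
[[0.4846, -0.1449, 0.141], [0.582, -0.1647, 0.141], [0.5803, -0.1767, 0.141], [0.482, -0.157, 0.141]] c [ 0.5322 -0.1608  0.141 ]
0.09945582826504737 0.012153400758816752
yaw -11.435288739462141
tool delta mm [  6.9   2.1 141.3]
tool delta mm [  6.5   2.2 141.3]
toolyaw -12.063655360594925
```

Emit:
carry_out(steps=[{"xyz":[6.8,2.1,30],"rot":[0,0,-0.011],"grip":60},{"xyz":[0,0,35],"rot":[0,0,0],"grip":60},{"xyz":[0,0,35],"rot":[0,0,0],"grip":60},{"xyz":[0,0,25],"rot":[0,0,0],"grip":60},{"xyz":[0,0,15],"rot":[0,0,0],"grip":60},{"xyz":[0,0,0],"rot":[0,0,0],"grip":40},{"xyz":[0,0,0],"rot":[0,0,0],"grip":15},{"xyz":[0,0,0],"rot":[0,0,0],"grip":15},{"xyz":[0,0,0],"rot":[0,0,0],"grip":15},{"xyz":[0,0,0],"rot":[0,0,0],"grip":15}])

```text
t: 4.4
tcp_pos: [0.532, -0.1593, 0.1602]
tcp_rot: [[0.197, 0.98, 0.003], [0.98, -0.197, -0.001], [-0.0, 0.003, -1.0]]
ft_force: [-1.1, 0.2, 2.5]
opening: 0.0235
finger_force: 40.0
```

Emit:
carry_out(steps=[{"xyz":[0,0,-5],"rot":[0,0,0],"grip":15},{"xyz":[0,0,-15],"rot":[0,0,0],"grip":15},{"xyz":[0,0,-25],"rot":[0,0,0],"grip":15},{"xyz":[0,0,-25],"rot":[0,0,0],"grip":15},{"xyz":[0,0,-25],"rot":[0,0,0],"grip":15},{"xyz":[0,0,-25],"rot":[0,0,0],"grip":15},{"xyz":[10,0,-10],"rot":[0,0,0],"grip":15},{"xyz":[25,-5,0],"rot":[0,0,0],"grip":15},{"xyz":[35,-5,0],"rot":[0,0,0],"grip":15},{"xyz":[40,-5,0],"rot":[0,0,0],"grip":15}])

```text
t: 5.4
tcp_pos: [0.5375, -0.0471, 0.2887]
tcp_rot: [[0.198, 0.98, -0.0], [0.98, -0.198, 0.0], [0.0, -0.0, -1.0]]
ft_force: [1.0, 1.1, -2.0]
opening: 0.023
finger_force: 40.0
```

Emit:
carry_out(steps=[{"xyz":[40,-8,0],"rot":[0,0,0],"grip":15},{"xyz":[40,-8,0],"rot":[0,0,0],"grip":15},{"xyz":[40,-8,0],"rot":[0,0,0],"grip":15},{"xyz":[30,-6,0],"rot":[0,0,0],"grip":15},{"xyz":[15,0,0],"rot":[0,0,0],"grip":15},{"xyz":[0,0,0],"rot":[0,0,0],"grip":15},{"xyz":[0,0,0],"rot":[0,0,0],"grip":15}])

```text
t: 6.1
tcp_pos: [0.5408, 0.119, 0.2884]
tcp_rot: [[0.196, 0.981, -0.001], [0.981, -0.196, -0.001], [-0.001, -0.0, -1.0]]
ft_force: [0.6, 0.8, -1.8]
opening: 0.0238
finger_force: 40.0
```

```bash
python3 - <<'E'
from h import *
o=readout.observe(); print(o['t'],o['tcp_pos'],np.round(o['tcp_rot'],3).tolist(),o['ft_force'])
k=optics.calibration('wrist');save(optics.snapshot('wrist'),'w3'); np.savez('w3.npz',**k)
find('wrist',['rack','strap_die','coil_die','cover_plate'])
E
```

```text
6.1 [0.54082287 0.11898553 0.28841242] [[0.196, 0.981, -0.001], [0.981, -0.196, -0.001], [-0.001, -0.0, -1.0]] [ 0.55932105  0.77178604 -1.83162697]
rack [(0.61, [56.2, 272.7])]
strap_die [(0.97, [120.4, 176.4])]
coil_die [(0.72, [94.8, 271.4]), (0.49, [54.8, 272.4])]
cover_plate [(0.75, [208.7, 282.7])]
```

View pics/w3.png

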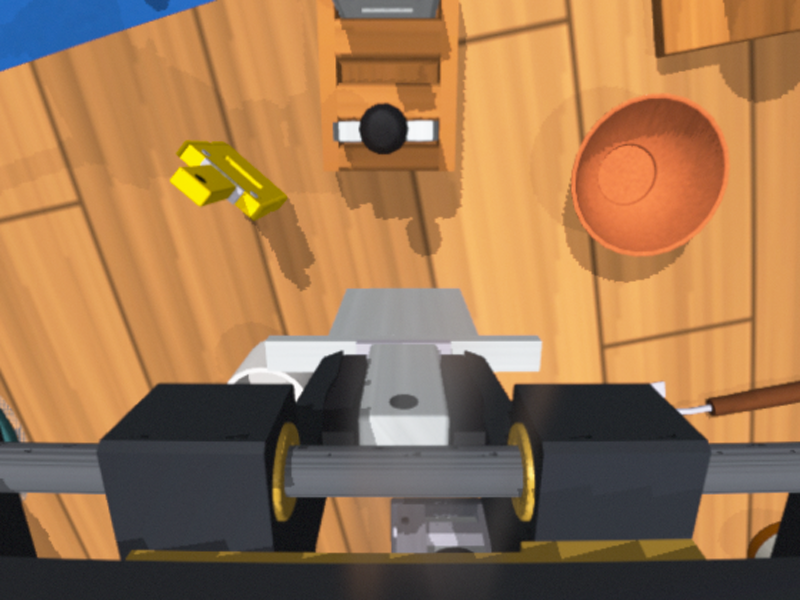

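The wrist picture shows the held cover plate at the bottom centre, hanging straight. The rack is at the top: knobbed die at (383,130), empty middle slot at (340–440, 57–83), strap die at the top edge. The bowl is at right and the yellow strap look-alike at left. I'll crop the rack.

```bash
python3 - <<'E'
import cv2
im=cv2.imread('pics/w3.png')[0:180,300:490]
cv2.imwrite('pics/w3c.png',cv2.resize(im,None,fx=3.3,fy=3.3,interpolation=cv2.INTER_CUBIC))
E
```

```text
(no output)
```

View pics/w3c.png

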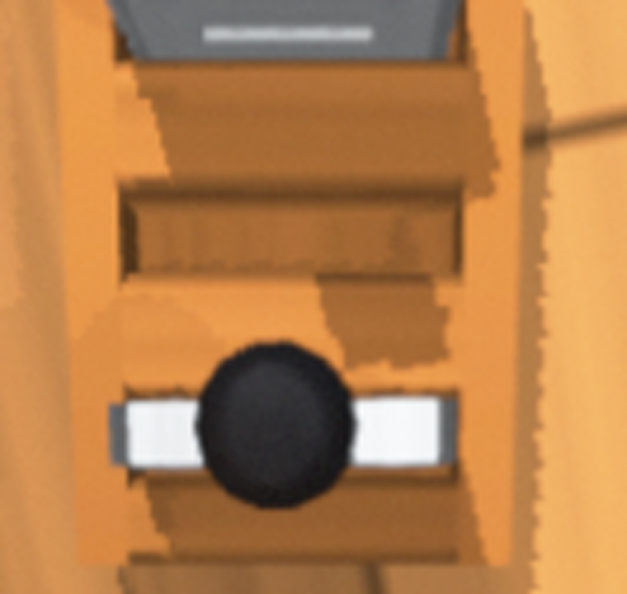

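```bash
python3 - <<'E'
from h import *
from scipy.optimize import least_squares
k=dict(np.load('w3.npz')); k['k1']=float(k['k1'])
px=lambda c:((c[1]/3.3+.5)*.7-.5,(300+c[0]/3.3+.5)*.7-.5)
obs=[((121,182),(-38,8.25,42)),((462,182),(38,8.25,42)),((462,273),(38,-8.25,42)),((121,273),(-38,-8.25,42)),((78,565),(-50,-72,48)),((510,565),(50,-72,48)),((110,432),(-35,-44,92)),((457,432),(35,-44,92))]
W=lambda p,X:np.array([p[0]+np.cos(p[2])*X[0]/1e3-np.sin(p[2])*X[1]/1e3,p[1]+np.sin(p[2])*X[0]/1e3+np.cos(p[2])*X[1]/1e3,X[2]/1e3])
for sub in (obs[:6],obs[:4],obs):
    r=least_squares(lambda p:np.ravel([np.array(proj(k,W(p,X)))-px(c) for c,X in sub]),[.552,.25,-.16])
    print(r.x.round(4),np.degrees(r.x[2]),r.fun.reshape(-1,2).round(1).tolist())
p=r.x; q=px((283,432)); print('coil',onz(k,q,.092), 'pred',W(p,(0,-44,92)))
o=readout.observe();R=o['tcp_rot']
print('delta',(R.T@(np.r_[p[:2],.1]-o['tcp_pos'])*1e3).round(1), 'tool yaw',np.degrees(np.arctan2(R[1,1],R[0,1])))
# held plate: bar top corners at 800px, z unknown: tcp z -19
for c in [(266,338),(541,337),(541,370),(266,371)]: print((R.T@(onz(k,((c[1]+.5)*.7-.5,(c[0]+.5)*.7-.5),o['tcp_pos'][2]-.019)-o['tcp_pos'])*1e3).round(1))
E
```

```text
[ 0.5544  0.2461 -0.1984] -11.365846921415855 [[1.7, -0.1], [1.6, 0.1], [-0.9, -0.2], [-0.8, 0.4], [-0.9, -0.1], [-1.0, -0.1]]
[ 0.5544  0.2465 -0.2   ] -11.45728023769448 [[1.2, -0.1], [1.2, 0.1], [-1.3, -0.3], [-1.3, 0.4]]
[ 0.5542  0.2459 -0.1994] -11.422123009065682 [[2.0, -0.2], [1.9, -0.0], [-0.6, -0.3], [-0.6, 0.3], [-0.7, -0.3], [-0.7, -0.3], [-0.7, 0.2], [-0.7, 0.5]]
coil [0.54495147 0.20214741 0.092     ] pred [0.54551867 0.20273835 0.092     ]
delta [127.8 -12.4 188.7] tool yaw -11.449839178128164
[  6.7 -50.4  19. ]
[ 7.2 48.5 19. ]
[-5.8 49.6 19. ]
[ -6.3 -51.4  19. ]
```

Emit:
carry_out(steps=[{"xyz":[20,-3,0],"rot":[0,0,0],"grip":15},{"xyz":[35,-4,0],"rot":[0,0,0],"grip":15},{"xyz":[35,-3.5,0],"rot":[0,0,0],"grip":15},{"xyz":[25,-2,0],"rot":[0,0,10],"grip":15}])

```text
out of range; nothing moved
```

Emit:
carry_out(steps=[{"xyz":[20,-3,0],"rot":[0,0,0],"grip":15},{"xyz":[35,-4,0],"rot":[0,0,0],"grip":15},{"xyz":[35,-3.5,0],"rot":[0,0,0],"grip":15},{"xyz":[25,-2,0],"rot":[0,0,0],"grip":15},{"xyz":[13,0,30],"rot":[0,0,0],"grip":15},{"xyz":[0,0,35],"rot":[0,0,0],"grip":15},{"xyz":[0,0,35],"rot":[0,0,0],"grip":15},{"xyz":[0,0,25],"rot":[0,0,0],"grip":15},{"xyz":[0,0,8],"rot":[0,0,0],"grip":15},{"xyz":[0,0,0],"rot":[0,0,0],"grip":15}])

```text
t: 7.35
tcp_pos: [0.5532, 0.2464, 0.1543]
tcp_rot: [[0.198, 0.98, -0.003], [0.98, -0.198, -0.001], [-0.002, -0.003, -1.0]]
ft_force: [0.4, 0.1, -1.1]
opening: 0.0236
finger_force: 40.0
```

Emit:
carry_out(steps=[{"xyz":[0,0,10],"rot":[0,0,0],"grip":15},{"xyz":[0,0,6],"rot":[0,0,0],"grip":15},{"xyz":[0,0,5],"rot":[0,0,0],"grip":15},{"xyz":[0,0,5],"rot":[0,0,0],"grip":15},{"xyz":[0,0,0],"rot":[0,0,0],"grip":15}])

```text
t: 7.85
tcp_pos: [0.5534, 0.2472, 0.129]
tcp_rot: [[0.197, 0.98, -0.001], [0.98, -0.197, -0.0], [-0.001, -0.001, -1.0]]
ft_force: [-1.1, -0.1, -0.7]
opening: 0.0233
finger_force: 40.0
```

Emit:
carry_out(steps=[{"xyz":[0,0,6],"rot":[0,0,0],"grip":15},{"xyz":[0,0,6],"rot":[0,0,0],"grip":15},{"xyz":[0,0,6],"rot":[0,0,0],"grip":15},{"xyz":[0,0,5],"rot":[0,0,0],"grip":15},{"xyz":[0,0,3],"rot":[0,0,0],"grip":15},{"xyz":[0,0,0],"rot":[0,0,0],"grip":15}])

```text
t: 8.45
tcp_pos: [0.5534, 0.2472, 0.1029]
tcp_rot: [[0.197, 0.98, -0.001], [0.98, -0.197, -0.0], [-0.001, -0.001, -1.0]]
ft_force: [0.1, -0.7, -1.5]
opening: 0.0238
finger_force: 40.0
```

Emit:
carry_out(steps=[{"xyz":[0,0,1],"rot":[0,0,0],"grip":15},{"xyz":[0,0,1],"rot":[0,0,0],"grip":15},{"xyz":[0,0,0],"rot":[0,0,0],"grip":15}])

```text
t: 8.75
tcp_pos: [0.554, 0.2475, 0.1019]
tcp_rot: [[0.197, 0.98, 0.0], [0.98, -0.197, 0.0], [0.0, 0.0, -1.0]]
ft_force: [-0.3, -0.6, -1.8]
opening: 0.0235
finger_force: 40.0
```

Emit:
carry_out(steps=[{"xyz":[0,0,0],"rot":[0,0,0],"grip":30},{"xyz":[0,0,0],"rot":[0,0,0],"grip":50},{"xyz":[0,0,0],"rot":[0,0,0],"grip":60},{"xyz":[0,0,0],"rot":[0,0,0],"grip":60},{"xyz":[0,0,-30],"rot":[0,0,0],"grip":60},{"xyz":[0,0,-40],"rot":[0,0,0],"grip":60},{"xyz":[0,0,-40],"rot":[0,0,0],"grip":60},{"xyz":[0,0,-40],"rot":[0,0,0],"grip":60},{"xyz":[0,0,0],"rot":[0,0,0],"grip":60},{"xyz":[0,0,0],"rot":[0,0,0],"grip":60}])

```text
t: 9.75
tcp_pos: [0.5547, 0.2477, 0.2534]
tcp_rot: [[0.197, 0.98, 0.003], [0.98, -0.197, 0.001], [0.002, 0.003, -1.0]]
ft_force: [-0.4, -0.6, -1.1]
opening: 0.0599
finger_force: 0.0
```

```bash
python3 - <<'E'
from h import *
o=readout.observe(); print(o['t'],o['tcp_pos'],np.round(o['tcp_rot'],3).tolist(),o['ft_force'])
k=optics.calibration('wrist');save(optics.snapshot('wrist'),'w4'); np.savez('w4.npz',**k)
find('wrist',['strap_die','cover_plate'])
a=.1994
tab=np.array([.5543+np.sin(a)*.044,.2462+np.cos(a)*.044])
print('expected strap',tab, 'pixel800 (row,col) of top',proj(k,[*tab,.144])/.7)
E
```

```text
9.75 [0.55466368 0.2477282  0.25339388] [[0.197, 0.98, 0.003], [0.98, -0.197, 0.001], [0.002, 0.003, -1.0]] [-0.44219033 -0.62375878 -1.09050005]
strap_die [(0.8, [134.3, 279.7]), (0.57, [231.8, 186.4]), (0.19, [354.6, 204.9])]
cover_plate [(0.85, [353.8, 313.1]), (0.62, [169.5, 283.8])]
expected strap [0.56301558 0.28932817] pixel800 (row,col) of top [206.97862774 403.63793026]
```

View pics/w4.png

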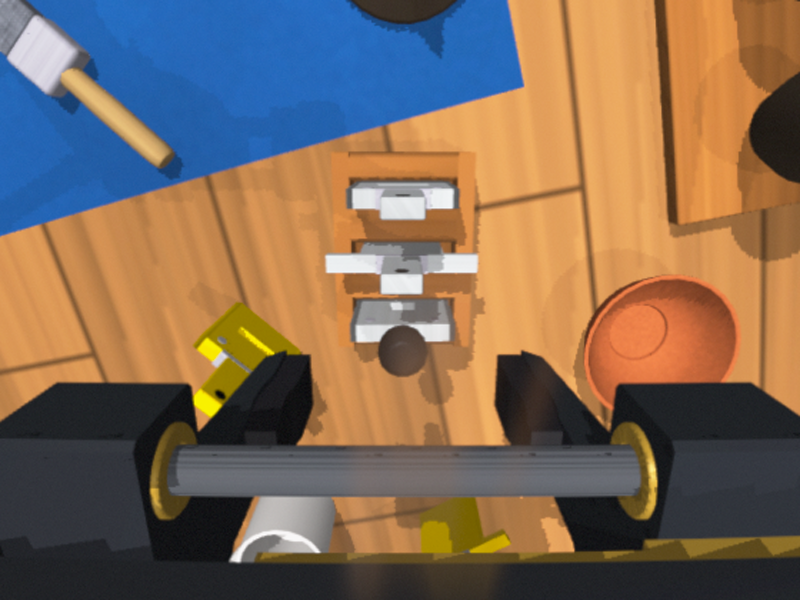

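The wrist picture shows the cover plate standing in the middle slot with its bar at row 263 and tab at (400,285). The strap die's silver flat tab is at (402,207), exactly where predicted. The knobbed die is at (402,350).

Emit:
carry_out(steps=[{"xyz":[20,0,0],"rot":[0,0,0],"grip":60},{"xyz":[22.5,0,20],"rot":[0,0,0],"grip":60},{"xyz":[0,0,35],"rot":[0,0,0],"grip":60},{"xyz":[0,0,40],"rot":[0,0,0],"grip":60},{"xyz":[0,0,35],"rot":[0,0,0],"grip":60},{"xyz":[0,0,15.5],"rot":[0,0,0],"grip":50},{"xyz":[0,0,0],"rot":[0,0,0],"grip":30},{"xyz":[0,0,0],"rot":[0,0,0],"grip":15},{"xyz":[0,0,0],"rot":[0,0,0],"grip":15},{"xyz":[0,0,0],"rot":[0,0,0],"grip":15}])

```text
t: 10.9
tcp_pos: [0.5637, 0.2898, 0.1087]
tcp_rot: [[0.197, 0.98, 0.003], [0.98, -0.197, 0.002], [0.002, 0.003, -1.0]]
ft_force: [-0.3, -0.0, 3.1]
opening: 0.0238
finger_force: 39.9
```

Emit:
carry_out(steps=[{"xyz":[0,0,-10],"rot":[0,0,0],"grip":15},{"xyz":[0,0,-25],"rot":[0,0,0],"grip":15},{"xyz":[0,0,-30],"rot":[0,0,0],"grip":15},{"xyz":[0,0,-35],"rot":[0,0,0],"grip":15},{"xyz":[0,0,-35],"rot":[0,0,0],"grip":15},{"xyz":[0,0,-25],"rot":[0,0,0],"grip":15},{"xyz":[-20,3,0],"rot":[0,0,0],"grip":15},{"xyz":[-35,5,0],"rot":[0,0,0],"grip":15},{"xyz":[-40,5,0],"rot":[0,0,0],"grip":15},{"xyz":[-40,5,0],"rot":[0,0,0],"grip":15}])

```text
t: 11.9
tcp_pos: [0.5519, 0.1509, 0.2652]
tcp_rot: [[0.196, 0.981, -0.002], [0.981, -0.196, -0.001], [-0.001, -0.001, -1.0]]
ft_force: [0.9, -1.8, -2.9]
opening: 0.0234
finger_force: 40.0
```

Emit:
carry_out(steps=[{"xyz":[-40,5,0],"rot":[0,0,0],"grip":15},{"xyz":[-40,5,0],"rot":[0,0,0],"grip":15},{"xyz":[-40,5,0],"rot":[0,0,0],"grip":15},{"xyz":[-40,5,0],"rot":[0,0,0],"grip":15},{"xyz":[-40,5,0],"rot":[0,0,0],"grip":15},{"xyz":[-40,5,0],"rot":[0,0,0],"grip":15},{"xyz":[-35,5,0],"rot":[0,0,0],"grip":15},{"xyz":[-25,5,0],"rot":[0,0,0],"grip":15},{"xyz":[0,0,0],"rot":[0,0,0],"grip":15},{"xyz":[0,0,0],"rot":[0,0,0],"grip":15}])

```text
t: 12.9
tcp_pos: [0.5322, -0.1496, 0.2653]
tcp_rot: [[0.199, 0.98, -0.002], [0.98, -0.199, 0.001], [0.0, -0.002, -1.0]]
ft_force: [0.2, 0.8, -2.7]
opening: 0.0235
finger_force: 40.0
```

```bash
python3 - <<'E'
from h import *
P=[];R=[]
for i in range(3):
    o=readout.observe(); P.append(o['tcp_pos']);R.append(o['tcp_rot'])
    optics.snapshot('wrist') if i else save(optics.snapshot('wrist'),'w5')
np.savez('w5.npz',**optics.calibration('wrist'))
p=np.mean(P,0);R=np.mean(R,0);print(o['t'],p,R.round(4).tolist(),o['ft_force'],o['opening'])
print('yaw',np.degrees(np.arctan2(R[1,1],R[0,1])),'delta',(R.T@(np.array([.5322,-.1606,.2])-p)*1e3).round(1))
find('wrist',['slide_mouth'])
im=cv2.imread('pics/w5.png')[180:480,230:580]; cv2.imwrite('pics/w5c.png',cv2.resize(im,None,fx=2,fy=2,interpolation=cv2.INTER_CUBIC))
E
```

```text
13.0 [ 0.53246255 -0.1488854   0.26543475] [[0.1978, 0.9803, -0.0015], [0.9803, -0.1977, 0.0008], [0.0005, -0.0016, -1.0]] [-0.19441912  0.46913707 -3.17632861] 0.024176832424335434
yaw -11.405377716375671 delta [-11.6   2.2  65.4]
slide_mouth [(0.58, [206.7, 282.6])]
```

View pics/w5c.png

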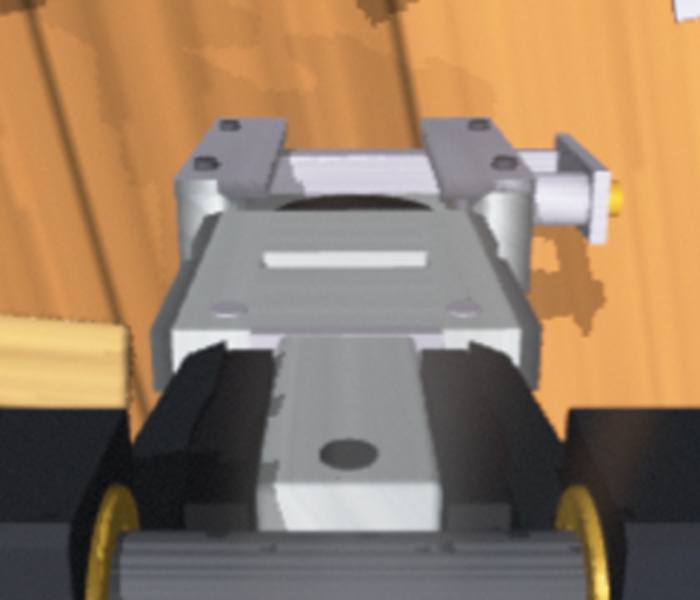

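The crop shows the die held straight. The guides' outer edges are at columns 177 and 531 (row about 180), and the die's top edge runs over columns 153–540 (row about 385).

```bash
python3 - <<'E'
from h import *
def ld(n):
    k=dict(np.load(n)); k['k1']=float(k['k1']); return k
k=ld('w5.npz'); o=readout.observe(); p=np.array([.53246,-.14889,.26543]);R=np.array([[.1978,.9803,0],[.9803,-.1978,0],[0,0,-1]])
f=lambda c,z:(R.T@(onz(k,((180+c[1]/2+.5)*.7-.5,(230+c[0]/2+.5)*.7-.5),z)-p)*1e3).round(1)
print('guides',f((177,183),.135),f((531,181),.135))
print('clamp inner',f((273,190),.135),f((435,190),.135))
print('plate',f((153,385),.249),f((540,385),.249),'tab',f((275,485),.301),f((439,485),.301))
k=ld('w2.npz')
f=lambda c,z:(R.T@(onz(k,((205+c[1]/3.6+.5)*.7-.5,(315+c[0]/3.6+.5)*.7-.5),z)-p)*1e3).round(1)
print('w2 guides',f((48,100),.135),f((640,97),.135),'inner',f((226,30),.135),f((453,28),.135))
E
```

```text
guides [  3.8 -49.5 130.4] [  4.5  53.  130.4]
clamp inner [  1.7 -21.7 130.4] [  1.7  25.3 130.4]
plate [ -5.7 -35.4  16.4] [-5.6 34.8 16.4] tab [  5.3  -9.3 -35.6] [  5.4  11.6 -35.6]
w2 guides [  3.5 -50.6 130.4] [  2.9  53.5 130.4] inner [ 15.4 -19.  130.4] [ 15.3  20.5 130.4]
```

Emit:
carry_out(steps=[{"xyz":[-11.5,1.8,0],"rot":[0,0,0],"grip":15},{"xyz":[0,0,15],"rot":[0,0,0],"grip":15},{"xyz":[0,0,8],"rot":[0,0,0],"grip":15},{"xyz":[0,0,5],"rot":[0,0,0],"grip":15},{"xyz":[0,0,4],"rot":[0,0,0],"grip":15},{"xyz":[0,0,4],"rot":[0,0,0],"grip":15},{"xyz":[0,0,4],"rot":[0,0,0],"grip":15},{"xyz":[0,0,0],"rot":[0,0,0],"grip":15}])

```text
t: 13.9
tcp_pos: [0.5327, -0.1603, 0.2256]
tcp_rot: [[0.197, 0.98, -0.001], [0.98, -0.197, 0.0], [0.0, -0.001, -1.0]]
ft_force: [-0.0, 0.4, -2.3]
opening: 0.0239
finger_force: 40.0
```

Free so far, with the lower edge about 6 mm inside the flare.

Emit:
carry_out(steps=[{"xyz":[0,0,3],"rot":[0,0,0],"grip":15},{"xyz":[0,0,3],"rot":[0,0,0],"grip":15},{"xyz":[0,0,2],"rot":[0,0,0],"grip":15},{"xyz":[0,0,2],"rot":[0,0,0],"grip":15},{"xyz":[0,0,0],"rot":[0,0,0],"grip":15}])

```text
t: 14.4
tcp_pos: [0.5328, -0.1604, 0.2158]
tcp_rot: [[0.197, 0.98, -0.001], [0.98, -0.197, 0.0], [0.0, -0.001, -1.0]]
ft_force: [-0.4, 0.5, -1.9]
opening: 0.0238
finger_force: 40.0
```

Emit:
carry_out(steps=[{"xyz":[0,0,2],"rot":[0,0,0],"grip":15},{"xyz":[0,0,2],"rot":[0,0,0],"grip":15},{"xyz":[0,0,2],"rot":[0,0,0],"grip":15},{"xyz":[0,0,2],"rot":[0,0,0],"grip":15},{"xyz":[0,0,2],"rot":[0,0,0],"grip":15},{"xyz":[0,0,2],"rot":[0,0,0],"grip":15},{"xyz":[0,0,0],"rot":[0,0,0],"grip":15}])

```text
t: 15.1
tcp_pos: [0.5328, -0.1604, 0.2038]
tcp_rot: [[0.197, 0.98, -0.001], [0.98, -0.197, 0.0], [0.0, -0.001, -1.0]]
ft_force: [-0.4, -0.3, -3.0]
opening: 0.0236
finger_force: 40.0
```

Emit:
carry_out(steps=[{"xyz":[0,0,1],"rot":[0,0,0],"grip":15},{"xyz":[0,0,1],"rot":[0,0,0],"grip":15},{"xyz":[0,0,1],"rot":[0,0,0],"grip":15},{"xyz":[0,0,1],"rot":[0,0,0],"grip":15},{"xyz":[0,0,1],"rot":[0,0,0],"grip":15},{"xyz":[0,0,1],"rot":[0,0,0],"grip":15},{"xyz":[0,0,1],"rot":[0,0,0],"grip":15},{"xyz":[0,0,1],"rot":[0,0,0],"grip":15}])

```text
t: 15.9
tcp_pos: [0.5327, -0.1604, 0.1963]
tcp_rot: [[0.197, 0.98, -0.001], [0.98, -0.197, 0.0], [0.0, -0.001, -1.0]]
ft_force: [-1.7, 0.2, 2.2]
opening: 0.0238
finger_force: 40.0
```

Emit:
carry_out(steps=[{"xyz":[0,0,1],"rot":[0,0,0],"grip":15},{"xyz":[0,0,1],"rot":[0,0,0],"grip":15},{"xyz":[0,0,1],"rot":[0,0,0],"grip":15},{"xyz":[0,0,1],"rot":[0,0,0],"grip":15}])

```text
t: 16.3
tcp_pos: [0.5325, -0.1604, 0.1929]
tcp_rot: [[0.197, 0.98, -0.001], [0.98, -0.197, 0.0], [-0.0, -0.001, -1.0]]
ft_force: [-5.5, 1.0, 7.1]
opening: 0.0236
finger_force: 40.1
```

Emit:
carry_out(steps=[{"xyz":[0,0,1],"rot":[0,0,0],"grip":15},{"xyz":[0,0,1],"rot":[0,0,0],"grip":15},{"xyz":[0,0,1],"rot":[0,0,0],"grip":15}])

```text
t: 16.6
tcp_pos: [0.5326, -0.1604, 0.1892]
tcp_rot: [[0.197, 0.98, -0.001], [0.98, -0.197, 0.0], [-0.0, -0.001, -1.0]]
ft_force: [-4.8, 0.6, 2.7]
opening: 0.0237
finger_force: 40.1
```

Emit:
carry_out(steps=[{"xyz":[0,0,1.5],"rot":[0,0,0],"grip":15},{"xyz":[0,0,1.5],"rot":[0,0,0],"grip":15},{"xyz":[0,0,1.5],"rot":[0,0,0],"grip":15},{"xyz":[0,0,1.5],"rot":[0,0,0],"grip":15},{"xyz":[0,0,1.5],"rot":[0,0,0],"grip":15},{"xyz":[0,0,1.5],"rot":[0,0,0],"grip":15},{"xyz":[0,0,1.5],"rot":[0,0,0],"grip":15},{"xyz":[0,0,1.5],"rot":[0,0,0],"grip":15}])

```text
t: 17.4
tcp_pos: [0.5325, -0.1603, 0.1768]
tcp_rot: [[0.197, 0.98, -0.001], [0.98, -0.197, 0.0], [0.0, -0.001, -1.0]]
ft_force: [-4.6, 1.5, 3.7]
opening: 0.0238
finger_force: 40.1
```

Emit:
carry_out(steps=[{"xyz":[0,0,1],"rot":[0,0,0],"grip":15},{"xyz":[0,0,1],"rot":[0,0,0],"grip":15},{"xyz":[0,0,1],"rot":[0,0,0],"grip":15},{"xyz":[0,0,1],"rot":[0,0,0],"grip":15},{"xyz":[0,0,1],"rot":[0,0,0],"grip":15}])

```text
t: 17.9
tcp_pos: [0.5324, -0.1603, 0.1717]
tcp_rot: [[0.197, 0.98, -0.002], [0.98, -0.197, 0.0], [0.0, -0.002, -1.0]]
ft_force: [-5.7, 1.0, 2.8]
opening: 0.0232
finger_force: 40.1
```

Emit:
carry_out(steps=[{"xyz":[0,0,1],"rot":[0,0,0],"grip":15},{"xyz":[0,0,1],"rot":[0,0,0],"grip":15},{"xyz":[0,0,1],"rot":[0,0,0],"grip":15}])

```text
t: 18.2
tcp_pos: [0.5324, -0.1603, 0.1685]
tcp_rot: [[0.197, 0.98, -0.002], [0.98, -0.197, 0.0], [0.0, -0.002, -1.0]]
ft_force: [-4.2, 0.7, 1.6]
opening: 0.0236
finger_force: 40.1
```

Emit:
carry_out(steps=[{"xyz":[0,0,0.7],"rot":[0,0,0],"grip":15},{"xyz":[0,0,0.7],"rot":[0,0,0],"grip":15}])

```text
t: 18.4
tcp_pos: [0.5324, -0.1603, 0.1669]
tcp_rot: [[0.197, 0.98, -0.002], [0.98, -0.197, 0.0], [0.0, -0.002, -1.0]]
ft_force: [-4.4, 1.2, -1.5]
opening: 0.0236
finger_force: 40.1
```

Emit:
carry_out(steps=[{"xyz":[0,0,0.5],"rot":[0,0,0],"grip":15},{"xyz":[0,0,0.5],"rot":[0,0,0],"grip":15}])

```text
t: 18.6
tcp_pos: [0.5325, -0.1603, 0.166]
tcp_rot: [[0.197, 0.98, -0.001], [0.98, -0.197, 0.0], [0.0, -0.002, -1.0]]
ft_force: [-4.8, 1.2, -2.2]
opening: 0.0234
finger_force: 40.1
```

Emit:
carry_out(steps=[{"xyz":[0,0,0.5],"rot":[0,0,0],"grip":15},{"xyz":[0,0,0.5],"rot":[0,0,0],"grip":15}])

```text
t: 18.8
tcp_pos: [0.5325, -0.1603, 0.1653]
tcp_rot: [[0.197, 0.98, -0.001], [0.98, -0.197, 0.0], [0.0, -0.001, -1.0]]
ft_force: [-5.0, 0.6, -3.0]
opening: 0.0237
finger_force: 40.1
```

Emit:
carry_out(steps=[{"xyz":[0,0,0.5],"rot":[0,0,0],"grip":15},{"xyz":[0,0,0.5],"rot":[0,0,0],"grip":15}])

```text
t: 19.0
tcp_pos: [0.5326, -0.1603, 0.1641]
tcp_rot: [[0.197, 0.98, -0.001], [0.98, -0.197, 0.0], [0.0, -0.001, -1.0]]
ft_force: [-4.0, 0.7, -5.3]
opening: 0.0234
finger_force: 40.1
```

Emit:
carry_out(steps=[{"xyz":[0,0,0.5],"rot":[0,0,0],"grip":15},{"xyz":[0,0,0.5],"rot":[0,0,0],"grip":15}])

```text
t: 19.2
tcp_pos: [0.5329, -0.1604, 0.1635]
tcp_rot: [[0.197, 0.98, -0.0], [0.98, -0.197, 0.0], [0.0, -0.0, -1.0]]
ft_force: [-3.9, -0.0, -5.1]
opening: 0.0235
finger_force: 40.1
```

Emit:
carry_out(steps=[{"xyz":[0,0,0.5],"rot":[0,0,0],"grip":15},{"xyz":[0,0,0.5],"rot":[0,0,0],"grip":15}])

```text
t: 19.4
tcp_pos: [0.5333, -0.1605, 0.1629]
tcp_rot: [[0.197, 0.98, 0.001], [0.98, -0.197, -0.0], [0.0, 0.001, -1.0]]
ft_force: [-4.2, 0.9, -4.7]
opening: 0.0235
finger_force: 40.1
```

Emit:
carry_out(steps=[{"xyz":[0,0,0.5],"rot":[0,0,0],"grip":15},{"xyz":[0,0,0],"rot":[0,0,0],"grip":15}])

```text
t: 19.6
tcp_pos: [0.5335, -0.1606, 0.1625]
tcp_rot: [[0.197, 0.98, 0.001], [0.98, -0.197, -0.0], [-0.0, 0.001, -1.0]]
ft_force: [-2.7, 0.4, -5.7]
opening: 0.0235
finger_force: 40.0
```

Emit:
carry_out(steps=[{"xyz":[0,0,0.5],"rot":[0,0,0],"grip":15},{"xyz":[0,0,0.5],"rot":[0,0,0],"grip":15}])

```text
t: 19.8
tcp_pos: [0.5335, -0.1606, 0.1623]
tcp_rot: [[0.197, 0.98, 0.001], [0.98, -0.197, -0.0], [-0.0, 0.001, -1.0]]
ft_force: [-4.3, 1.3, 3.0]
opening: 0.0237
finger_force: 40.0
```

Emit:
carry_out(steps=[{"xyz":[0,0,0.5],"rot":[0,0,0],"grip":15},{"xyz":[0,0,0],"rot":[0,0,0],"grip":15}])

```text
t: 20.0
tcp_pos: [0.5336, -0.1606, 0.1623]
tcp_rot: [[0.197, 0.98, 0.001], [0.98, -0.197, -0.0], [-0.0, 0.001, -1.0]]
ft_force: [-5.8, 1.5, 3.3]
opening: 0.0234
finger_force: 40.0
```

Now it sits on something hard: the height no longer changes. I'll press a little more to confirm the stop.

Emit:
carry_out(steps=[{"xyz":[0,0,0.5],"rot":[0,0,0],"grip":15},{"xyz":[0,0,0.5],"rot":[0,0,0],"grip":15},{"xyz":[0,0,0],"rot":[0,0,0],"grip":15}])

```text
t: 20.3
tcp_pos: [0.5336, -0.1607, 0.1623]
tcp_rot: [[0.197, 0.98, 0.001], [0.98, -0.197, -0.001], [-0.0, 0.002, -1.0]]
ft_force: [-7.7, 2.7, 7.4]
opening: 0.0238
finger_force: 40.1
```

Emit:
carry_out(steps=[{"xyz":[0,0,-0.7],"rot":[0,0,0],"grip":15},{"xyz":[0,0,0],"rot":[0,0,0],"grip":30},{"xyz":[0,0,0],"rot":[0,0,0],"grip":45},{"xyz":[0,0,0],"rot":[0,0,0],"grip":50},{"xyz":[0,0,0],"rot":[0,0,0],"grip":50},{"xyz":[0,0,-20],"rot":[0,0,0],"grip":50},{"xyz":[0,0,-40],"rot":[0,0,0],"grip":50},{"xyz":[0,0,-40],"rot":[0,0,0],"grip":50},{"xyz":[0,0,-20],"rot":[0,0,0],"grip":50},{"xyz":[0,0,0],"rot":[0,0,0],"grip":50}])

```text
t: 21.3
tcp_pos: [0.5356, -0.1613, 0.2852]
tcp_rot: [[0.197, 0.98, 0.008], [0.98, -0.197, -0.003], [-0.001, 0.009, -1.0]]
ft_force: [0.2, 0.4, -0.4]
opening: 0.0504
finger_force: 0.0
```

```bash
python3 - <<'E'
from h import *
o=readout.observe(); print(o['t'],o['tcp_pos'],o['ft_force'])
k=optics.calibration('wrist'); im=optics.snapshot('wrist'); 
find('wrist',['slide_mouth','strap_die','detent_ball'])
s=optics.snapshot('side'); a=cv2.resize(im[120:320,180:400],(440,400)); b=cv2.resize(s[120:320,200:380],(360,400))
cv2.imwrite('pics/fin.png',np.hstack([a,b])[:,:,::-1])
E
```

```text
21.3 [ 0.53563374 -0.1613407   0.28517535] [ 0.20634485  0.35600018 -0.40403936]
slide_mouth []
strap_die [(0.85, [172.6, 276.2])]Traceback (most recent call last):
  File "<stdin>", line 4, in <module>
  File "h.py", line 18, in find
    for n in names: print(n,[(round(d['conf'],2),np.round(np.array(d['at'])*[420,560],1).tolist()) for d in spotter.landmark_of(c,n)][:4])
                                                                                                            ~~~~~~~~~~~~~~~~~~~^^^^^
ValueError: it knows: bowl, brush, coil_die, cover_plate, extruder, mug, rack, rib, slide_mouth, spatula, spire_lid, strap_die
```

```bash
python3 - <<'E'
from h import *
im=optics.snapshot('wrist'); s=optics.snapshot('side'); a=cv2.resize(im[120:320,180:400],(440,400)); b=cv2.resize(s[120:320,200:380],(360,400))
cv2.imwrite('pics/fin.png',np.hstack([a,b])[:,:,::-1])
E
```

```text
(no output)
```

View pics/fin.png

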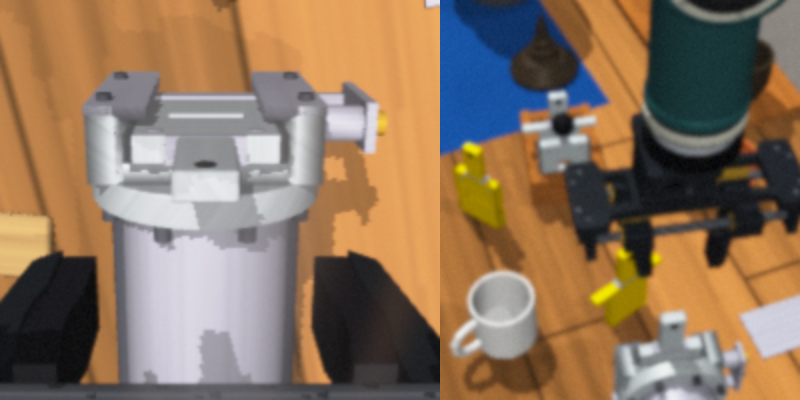

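The picture shows the strap die seated between the guides with its tab at (205,185), the gripper clear of it. In the side view, the cover and the knobbed die stand in the rack.

```bash
python3 -c "
from rig import close_job; print(close_job())"
```

```text
the job is handed in; nothing more can be done
None
```

The strap die is in the slide, clicked past the ball and resting on the stop; the cover plate stands in the rack's middle slot, the gripper is empty and clear, and the job was handed in at about 21 s.

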